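# Load the kit tray, tall pipe at the back first

## Robot

A 7-joint arm with a two-finger parallel gripper is mounted at the origin on a cart in front of the work surface, level with it; the furniture and walls round the work are solid. World frame = base frame: x ahead of the robot, y to its left, z up, the work surface at z = 0. Lengths are in m, angles in rad, forces in N, time in s.
With the tool pointing down it reaches from about 0.4 to 0.85 m from the base axis. Payload 4.5 kg.
Tool frame: the origin (TCP) lies midway between the tips of the shut fingers; the grasp point (between the pads) lies 19 mm behind it (r.hold_point_z is the distance from the TCP to the grasp point, in m); z points along the fingers, y is the direction in which the jaws open and shut (so a half turn about z gives the same grasp; the last joint's range is limited). The gripper opens to 88 mm and grips with 3 to 60 N. Pads are 18 mm wide; open, the fingers measure 123 mm over their backs; the gripper's body (75 mm by 187 mm) begins 45 mm behind the grasp point.
Start: joints at [-1.312, 0.689, -0.195, 1.565, 0.157, 0.902, -0.215], TCP at [0.139, 0.609, 0.239] pointing down, gripper open.
Joint ranges: [-3.01, 3.01], [-0.46, 2.08], [-1.47, 1.51], [0.13, 2.56], [-1, 4.14], [0.04, 2.09], [-2.66, 2.66]. Speed limits (rad/s): [2.57, 2.57, 3.14, 3.14, 3.14, 3.14, 3.14].

## Interface

Orientations are given as a unit quaternion [x, y, z, w].
In Python, from plant import r gives the robot as it stands. The module is installed in compiled form; this text tells all that it offers.
- The arm moves only by the tool move_arm, never from a script. Its arguments are lists of equal length, an entry for each row: "turn": the turn, a rotation vector about the tool's x, y, z in units of 2 pi rad (1.0 is 2 pi rad), a list of three; "dp": the shift along the tool's x, y, z in units of 2.5 cm (1.0 is 2.5 cm), a list of three; "jaw": the closure, from -1 (fully open) to 1 (shut), so that 0 is half open. In form: {"turn": [[wx, wy, wz], ...], "dp": [[x, y, z], ...], "jaw": [jaw, ...]}. A call has 1 to 10 rows; each row shifts and turns the commanded pose from where the row before left it, along the tool's axes as they then stand; what a row does not reach is not made up. A row lasts 1/12 s, in which the tool goes at most 41.7 mm and 7.16 degrees, less where a joint would pass 70% of its speed; a pose out of reach is approached as far as the arm can. A call with a number of a shift or a turn outside -1 to 1 is refused whole. A call with a gripper value outside its range is refused whole. The fingers move at their own pace and stop on an object; "newtons" is the grip in N (left out, the last holds). Time passes only in rows, so rows that do not move let the fingers close. It gives the time, the measured TCP pose, the force and the opening at its end, in the units of the state.
- r.get_state(): the state, without advancing time (a new reading comes with each control period).
- r.snapshot(name): name is "scene" or "side" or "wrist"; returns a dict with "frame" (420x560x3 uint8, blue, green, red), "mtx" (3x3 intrinsics, pixels), "origin" and "orientation" of the camera in the world; the wrist camera has in their place "tool_from_camera" (4x4, takes a point from camera to tool coordinates, whose origin is the TCP and whose axes are the flange's). Camera axes: x right, y up, looking along -z (the intrinsics and any distortion apply to the point x, -y, -z); pixel columns grow to the right and rows downward; lengths in m; the calibration is good to about 2 mm. A picture is of the moment at which its call begins: read the wrist's pose just before it. There is no depth.
- r.finish_job(): hands the job in, once; it reports no verdict.
The state is a dict: "clock": time; "q": joint angles; "qd": joint speeds; "joint_torque": joint torques, N m; "tool_pos": TCP position; "eef_rot": TCP orientation; "contact_force": force on the tool from outside, world axes, zero at the start; "moment": the same for the moment, N m; "opening": opening from 0.0 (shut) to 1.0 (fully open).
Only numpy, scipy, OpenCV 4.12 (cv2) and the standard library are available. Lean on these libraries where they do the work, as an engineer would, in place of code of your own. Each camera call takes 0.05 s, during which the arm holds its last target.

## Task

Load the two-bay plywood tray for the next job: first stand the piece of grey pipe upright in the back bay (the one farther from the robot) and let go of it, then set the white line reel flat in the front bay. Load them in that order, so that you never have to reach over the reel, and leave both standing on the tray's floor.

Things in the scene. Friction and masses are not known exactly. Their poses are not given: they have to be found in the camera images.
- pipe: Offcut of plain grey steel pipe standing on end, 42 mm outside diameter, 85 mm tall, hollow (wall about 8 mm), 0.24 kg; thicker and taller than the two bolts that also stand on the table, and opaque, unlike the wider drinking glass at the left. It starts on the table to the left of the tray. Origin at the centre of its underside, z up along its axis; yaw means nothing.
- reel: White reel of line standing on one of its flanges, 46 mm flange diameter, 33 mm tall; each flange is 8 mm thick, the waist between them about 40 mm in diameter; 0.06 kg. It starts on the table to the left of the tray. Origin at the centre of its underside, z up along its axis; yaw means nothing.
- back_bay (a point): Centre of the floor of the back bay of a plywood tray fixed to the table. The tray measures 178 x 132 mm outside and 30 mm high, walls and the one cross divider 6 mm thick, floor 8 mm thick, so each bay is 80 x 120 mm inside with its floor 8 mm above the table and its walls rising 22 mm above that floor. Axes are the tray's: x along its 178 mm length from the front bay to the back bay (away from the robot, within about 15 degrees), y across it, z up.
- front_bay (a point): Centre of the floor of the front bay (nearer the robot) of the same tray, 86 mm before the back bay's centre along the tray's x; same axes and height, 80 x 120 mm inside.
Things that resemble listed ones, but are neither listed nor needed, are in the scene too. What is shaped like the pipe but turquoise is not meant.

How it is judged:
By the outcome, as a careful person would: the job done as asked, in the order asked, and still so for the second after the job is handed in, with the robot touching nothing.
It also fails if it takes over 58 s, if anything falls off the work surface, if the arm or the gripper's body presses on something with over 40 N, if the wrist force passes 120 N, or if a joint passes its speed limit or range.

## Working session

There is one attempt and no reset: what is moved stays moved. The work goes in short steps, Python scripts to look and compute and a tool call to move; the robot and the scene stay as the last step left them, time stands still between calls to the robot, and variables do not carry over. Pictures are saved under pics/ and viewed, and the job is handed in when it is done.

Besides the shell and the picture viewer there is one more tool, called after "Emit:" as name(argument=value, ...), one argument or row to a line, values as JSON. move_arm: Moves the arm, as the interface text tells. Shifts and turns lie within -1 to 1; 1 stands for 2.5 cm of shift or 2 pi rad of turn. Its arguments: {"type":"object","properties":{"turn":{"type":"array","items":{"type":"array","items":{"type":"number","minimum":-1,"maximum":1}}},"dp":{"type":"array","items":{"type":"array","items":{"type":"number","minimum":-1,"maximum":1}}},"jaw":{"type":"array","items":{"type":"number"}},"newtons":{"type":"number"}},"required":["turn","dp","jaw"]}

```bash
mkdir -p pics
cat > h.py <<'E'
import numpy as np, cv2
from plant import r
from scipy.spatial.transform import Rotation as R
def snap(n,f):
    st=r.get_state(); s=r.snapshot(n); cv2.imwrite('pics/'+f+'.png',s['frame']); 
    d={k:np.array(v) for k,v in s.items() if k!='frame'}
    d['tp']=np.array(st['tool_pos']); d['tq']=np.array(st['eef_rot']); np.savez('pics/'+f+'.npz',**d); return s
def cam(f):
    d=np.load('pics/'+f+'.npz')
    if 'origin' in d: 
        o=d['orientation']; Rm=R.from_quat(o).as_matrix() if o.size==4 else o
        return d['mtx'],d['origin'],Rm
    T=d['tool_from_camera']; Rt=R.from_quat(d['tq']).as_matrix()
    return d['mtx'],d['tp']+Rt@T[:3,3],Rt@T[:3,:3]
def ray(f,u,v):
    K,o,Rm=cam(f); p=np.linalg.inv(K)@[u,v,1]; return o,Rm@(p*[1,-1,-1])
def at(f,u,v,z):
    o,d=ray(f,u,v); return o+d*(z-o[2])/d[2]
def proj(f,P):
    K,o,Rm=cam(f); c=Rm.T@(np.array(P,float)-o); p=K@(c*[1,-1,-1]); return p[:2]/p[2]
E
python3 - <<'E'
from h import *
for n in ['scene','side','wrist']:
    s=snap(n,n+'0'); print({k:v for k,v in s.items() if k!='frame'})
print(r.get_state())
E
```

```text
{'mtx': array([[402.561264  ,   0.        , 285.77110728],
       [  0.        , 402.561264  , 209.60975389],
       [  0.        ,   0.        ,   1.        ]]), 'origin': array([-0.13200585,  0.5145577 ,  0.60854699]), 'orientation': array([-0.22124483,  0.35325924,  0.7783331 , -0.46952766])}
{'mtx': array([[449.25694949,   0.        , 284.78702085],
       [  0.        , 449.25694949, 200.40372678],
       [  0.        ,   0.        ,   1.        ]]), 'origin': array([ 0.35034788, -0.54806382,  0.41679907]), 'orientation': array([ 0.5319622 , -0.03355906, -0.05008111,  0.84461937])}
{'mtx': array([[348.3267298 ,   0.        , 283.24701426],
       [  0.        , 348.3267298 , 214.86255126],
       [  0.        ,   0.        ,   1.        ]]), 'tool_from_camera': array([[ 1.13369812e-04,  9.62363517e-01,  2.71765429e-01,
         6.89813225e-02],
       [ 9.99999757e-01, -2.96123880e-04,  6.31460136e-04,
         3.96258423e-04],
       [ 6.88170430e-04,  2.71765292e-01, -9.62363316e-01,
        -1.46078394e-01],
       [ 0.00000000e+00,  0.00000000e+00,  0.00000000e+00,
         1.00000000e+00]])}
{'clock': 0.15, 'q': array([-1.31219842,  0.6897831 , -0.19454033,  1.5660776 ,  0.15736259,
        0.9024966 , -0.21509671]), 'qd': array([-3.75374554e-04, -3.58963145e-03, -7.14700130e-04, -3.55004095e-03,
       -3.91610281e-04,  4.71822407e-04,  3.42280506e-05]), 'joint_torque': array([-1.04807907e-03, -5.27859986e+01, -1.26827314e+00, -1.53587329e+01,
       -5.24507090e-02,  3.92393558e-03,  1.11083375e-04]), 'tool_pos': array([0.13925722, 0.60881116, 0.23810707]), 'eef_rot': array([ 1.12105739e-01,  9.93696048e-01, -6.84073531e-04, -6.44851412e-06]), 'contact_force': array([-0.05661849,  0.4846845 ,  0.70680991]), 'moment': array([-0.0137886 ,  0.02057554,  0.02421647]), 'opening': 1.0000204606033534}
```

View pics/scene0.png

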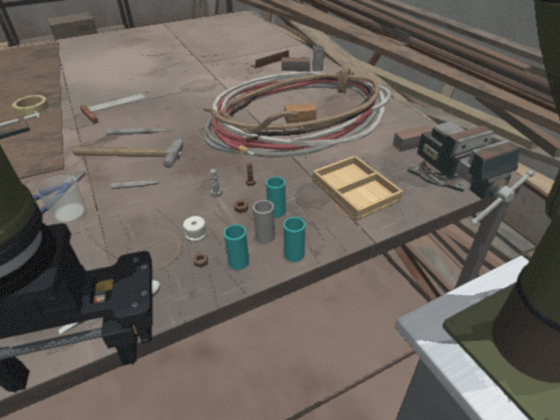

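View pics/side0.png

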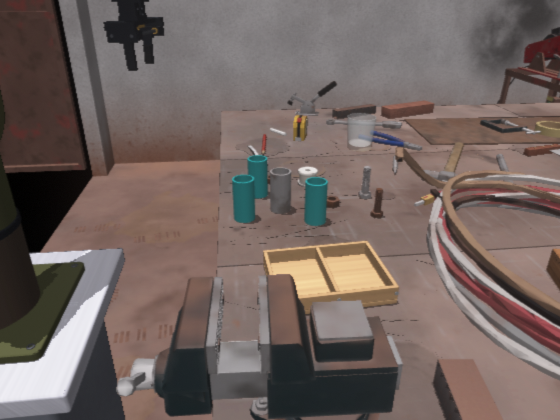

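View pics/wrist0.png

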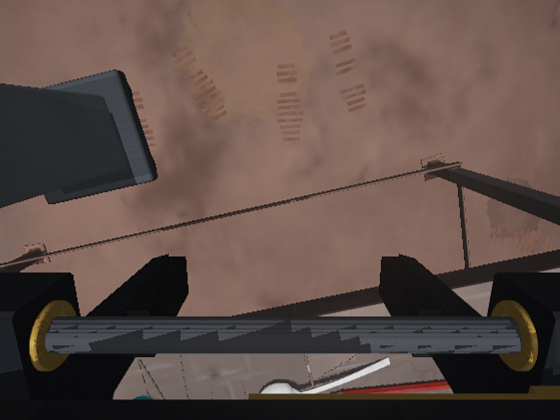

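The scene view shows the grey pipe at about (264,222) with three turquoise cylinders at (276,197), (294,240) and (236,247). The reel is at (194,228) and the tray at (357,187). I'll enlarge both views.

Run:
```python
import cv2
a=cv2.imread('pics/scene0.png')[150:280,170:410]; cv2.imwrite('pics/a.png',cv2.resize(a,None,fx=3.3,fy=3.3,interpolation=2))
a=cv2.imread('pics/side0.png')[140:310,220:410]; cv2.imwrite('pics/b.png',cv2.resize(a,None,fx=3.5,fy=3.5,interpolation=2))
```

```text
(no output)
```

View pics/a.png

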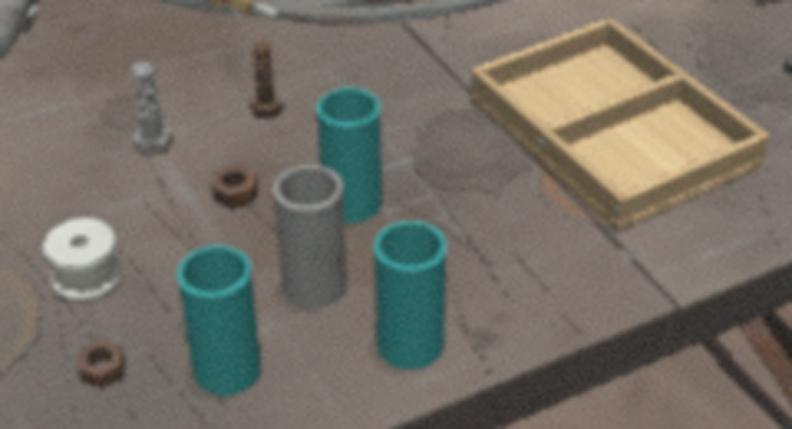

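View pics/b.png

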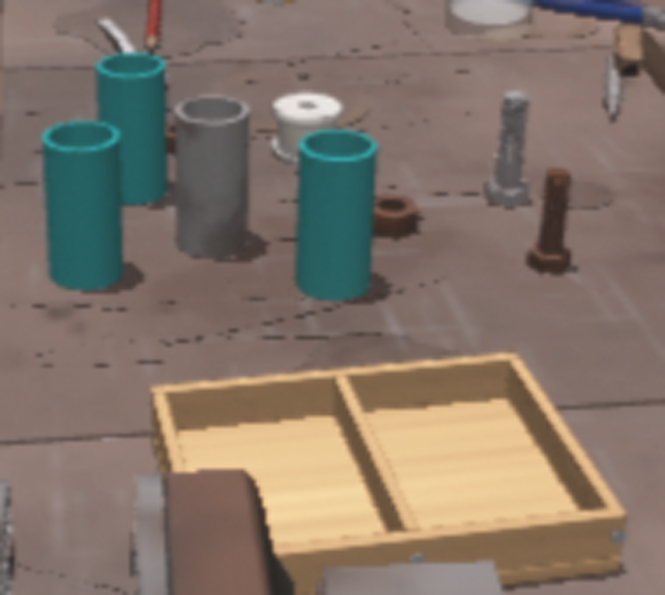

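Run:
```python
from h import *
np.set_printoptions(precision=4,suppress=True)
def A(u,v,z): return at('scene0',170+u/3.3,150+v/3.3,z)
def B(u,v,z): return at('side0',220+u/3.5,140+v/3.5,z)
for n,a,b,z in [('pipe',(309,188),(212,112),.085),('far',(349,107),(338,146),.085),('near',(411,244),(81,137),.085),('left',(216,268),(131,66),.085),('reel',(80,241),(307,107),.033)]:
    print(n,A(*a,z),B(*b,z))
c=[A(610,22,.03),A(766,134,.03),A(622,203,.03),A(473,72,.03)]
print(np.array(c)); print(B(153,389,.03),B(515,356,.03),B(624,517,.03))
for i in range(4): print(np.linalg.norm(c[i]-c[(i+1)%4]))
```

```text
pipe [0.4388 0.2755 0.085 ] [0.4422 0.2695 0.085 ]
far [0.5008 0.2175 0.085 ] [0.5038 0.2137 0.085 ]
near [0.3653 0.2446 0.085 ] [0.3676 0.2415 0.085 ]
left [0.4001 0.3521 0.085 ] [0.4018 0.3488 0.085 ]
reel [0.5177 0.4036 0.033 ] [0.5196 0.3994 0.033 ]
[[ 0.569  -0.0432  0.03  ]
 [ 0.3995 -0.0572  0.03  ]
 [ 0.3865  0.0744  0.03  ]
 [ 0.562   0.0854  0.03  ]]
[0.3923 0.0696 0.03  ] [0.5666 0.0792 0.03  ] [ 0.5745 -0.0494  0.03  ]
0.17011903708120557
0.13225470112460813
0.1758459632606504
0.12874212818524736
```

```bash
cat >> h.py <<'E'
def go(target,yaw=None):
    """print tool-frame shift in units to target, turn needed for tool y axis at yaw deg"""
    st=r.get_state(); Rt=R.from_quat(st['eef_rot']).as_matrix(); p=np.array(st['tool_pos'])
    y=np.degrees(np.arctan2(Rt[1,1],Rt[0,1]))
    print('clk',st['clock'],'tcp',p.round(4),'zax',Rt[:,2].round(4),'yaw_y',y.round(2),'F',np.array(st['contact_force']).round(1),'open',round(st['opening'],3))
    print('shift units',(Rt.T@(np.array(target)-p)/0.025).round(3))
    if yaw is not None: print('turn z units total',-(yaw-y)/360)
E
python3 - <<'E'
from h import *
go([0.4405,0.2725,0.238])
E
```

```text
clk 0.15 tcp [0.1393 0.6088 0.2381] zax [-2.0e-04 -1.4e-03 -1.0e+00] yaw_y 77.13 F [-0.1  0.5  0.7] open 1.0
shift units [-14.744 -10.43    0.021]
```

Emit:
move_arm(
  turn=[
    [0,0,0],
    [0,0,0],
    [0,0,0],
    [0,0,0],
    [0,0,0],
    [0,0,0],
    [0,0,0],
    [0,0,0],
    [0,0,0],
    [0,0,0],
  ],
  dp=[
    [-0.5,-0.35,0],
    [-0.9,-0.65,0],
    [-0.9,-0.65,0],
    [-0.9,-0.65,0],
    [-0.9,-0.65,0],
    [-0.9,-0.65,0],
    [-0.9,-0.65,0],
    [-0.9,-0.65,0],
    [-0.9,-0.65,0],
    [-0.9,-0.65,0],
  ],
  jaw=[-1,-1,-1,-1,-1,-1,-1,-1,-1,-1],
)

```text
clock: 0.98
tool_pos: [0.315, 0.409, 0.2386]
eef_rot: [0.112, 0.994, -0.0, -0.0]
contact_force: [-0.2, 1.3, 0.1]
opening: 1.003
```

Emit:
move_arm(
  turn=[
    [0,0,0],
    [0,0,0],
    [0,0,0],
    [0,0,0],
    [0,0,0],
    [0,0,0],
    [0,0,0],
    [0,0,0],
  ],
  dp=[
    [-0.9,-0.65,0],
    [-0.9,-0.65,0],
    [-0.9,-0.65,0],
    [-0.9,-0.65,0],
    [-0.9,-0.65,0],
    [-0.9,-0.65,0],
    [-0.5,-0.3,0],
    [0,0,0],
  ],
  jaw=[-1,-1,-1,-1,-1,-1,-1,-1],
)

```text
clock: 1.65
tool_pos: [0.4375, 0.2712, 0.2384]
eef_rot: [0.116, 0.993, -0.001, 0.001]
contact_force: [0.4, 0.1, 0.3]
opening: 0.997
```

Run:
```python
from h import *
go([0.4405,0.2725,0.238])
snap('wrist','w1')
print(proj('w1',[.4405,.2725,.085]))
```

```text
clk 1.65 tcp [0.4375 0.2712 0.2384] zax [ 0.0011 -0.0023 -1.    ] yaw_y 76.72 F [0.4 0.1 0.3] open 0.997
shift units [-0.105  0.078  0.016]
[285.56428913 200.46944535]
```

View pics/w1.png

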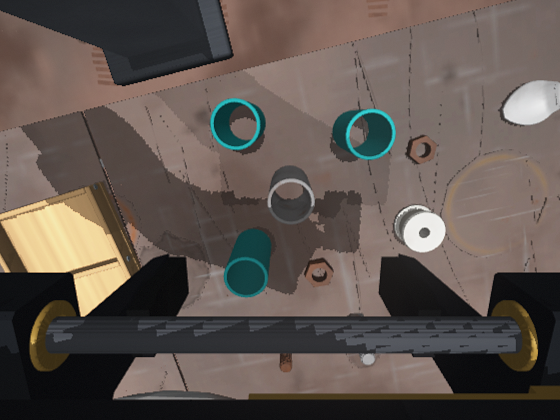

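The wrist view shows the grey pipe's rim circle centred at about (291,200). The turquoise rims are at (237,124), (370,134) and (246,277), and the reel's top is at (424,232).

Run:
```python
from h import *
p=at('w1',291,200,.085);print(p, at('w1',237,124,.085),at('w1',370,134,.085),at('w1',246,277,.085),at('w1',424,232,.033))
print(np.linalg.norm(at('w1',268,200,.085)-at('w1',314,200,.085)))
go([p[0],p[1],0.041])
```

```text
[0.44118418 0.27726766 0.085     ] [0.36758377 0.24806138 0.085     ] [0.40099099 0.35438211 0.085     ] [0.50405797 0.21937197 0.085     ] [0.51988686 0.4051571  0.033     ]
0.0406028585260961
clk 1.7 tcp [0.4357 0.2735 0.2385] zax [-0.e+00 -6.e-04 -1.e+00] yaw_y 76.89 F [-0.3  0.6 -0.8] open 1.001
shift units [-0.18   0.201  7.898]
```

Emit:
move_arm(
  turn=[
    [0,0,0],
    [0,0,0],
    [0,0,0],
    [0,0,0],
    [0,0,0],
    [0,0,0],
    [0,0,0],
  ],
  dp=[
    [-0.18,0.12,0.4],
    [0,0,0.8],
    [0,0,0.9],
    [0,0,0.9],
    [0,0,0.8],
    [0,0,0.3],
    [0,0,0],
  ],
  jaw=[-1,-1,-1,-1,-1,-1,-1],
)

```text
clock: 2.28
tool_pos: [0.4377, 0.2778, 0.1342]
eef_rot: [0.111, 0.994, -0.001, -0.002]
contact_force: [-0.4, -0.1, 0.2]
opening: 0.998
```

Run:
```python
from h import *
go([.4405,.2755,0.041])
snap('wrist','w2')
snap('side','s2')
print(proj('w2',[.4405,.2755,.085]))
```

```text
clk 2.2833 tcp [0.4377 0.2778 0.1342] zax [-0.0038 -0.0016 -1.    ] yaw_y 77.29 F [-0.4 -0.1  0.2] open 0.998
shift units [-0.14  -0.055  3.729]
[280.31329257 242.60427128]
```

View pics/w2.png

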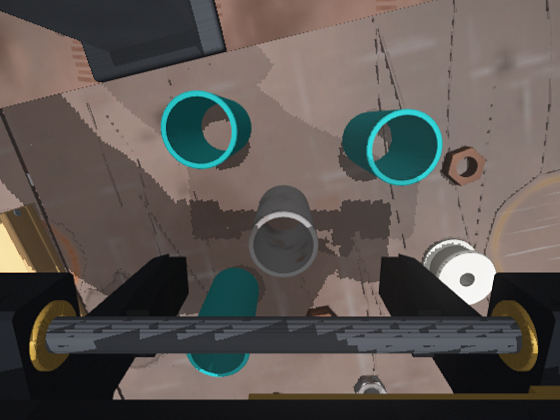

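View pics/s2.png

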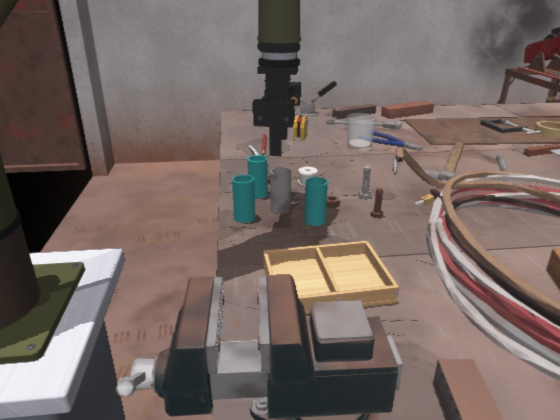

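The rim is at (283,244), against a prediction of (280,243), midway between the fingers. The neighbours are clear of the fingers, so I'm descending.

Emit:
move_arm(
  turn=[
    [0,0,0],
    [0,0,0],
    [0,0,0],
    [0,0,0],
    [0,0,0],
    [0,0,0],
    [0,0,0],
  ],
  dp=[
    [-0.12,0,0.4],
    [0,0,0.7],
    [0,0,0.8],
    [0,0,0.8],
    [0,0,0.7],
    [0,0,0.3],
    [0,0,0],
  ],
  jaw=[-1,-1,-1,-1,-1,-1,-1],
)

```text
clock: 2.97
tool_pos: [0.4424, 0.2761, 0.0427]
eef_rot: [0.112, 0.994, -0.0, -0.001]
contact_force: [0.1, 0.2, 0.4]
opening: 0.995
```

Run:
```python
from h import *
go([.4408,.277,0.041])
snap('wrist','w3')
print(proj('w3',[.4405,.277,.085]))
```

```text
clk 2.9667 tcp [0.4424 0.2761 0.0427] zax [-1.2e-03 -9.0e-04 -1.0e+00] yaw_y 77.13 F [0.1 0.2 0.4] open 0.995
shift units [0.07  0.02  0.066]
[283.38775309 321.65665996]
```

View pics/w3.png

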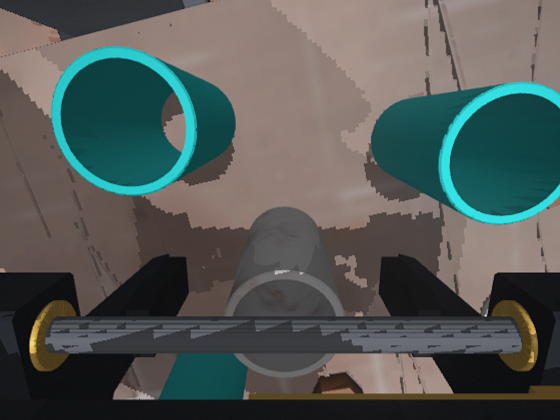

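The rim is centred at (284,323), matching the prediction. Closing on the pipe.

Emit:
move_arm(
  turn=[
    [0,0,0],
    [0,0,0],
    [0,0,0],
    [0,0,0],
    [0,0,0],
    [0,0,0],
    [0,0,0],
    [0,0,0],
    [0,0,0],
    [0,0,0],
  ],
  dp=[
    [0,0,0],
    [0,0,0],
    [0,0,0],
    [0,0,0],
    [0,0,0],
    [0,0,0],
    [0,0,0],
    [0,0,0],
    [0,0,0],
    [0,0,0],
  ],
  jaw=[1,1,1,1,1,1,1,1,1,1],
  newtons=30,
)

```text
clock: 3.85
tool_pos: [0.4428, 0.2764, 0.0438]
eef_rot: [0.112, 0.994, 0.0, 0.0]
contact_force: [0.6, -0.1, 1.3]
opening: 0.466
```

Emit:
move_arm(
  turn=[
    [0,0,0],
    [0,0,0],
    [0,0,0],
    [0,0,0],
    [0,0,0],
  ],
  dp=[
    [0,0,0],
    [0,0,0],
    [0,0,0],
    [0,0,-0.3],
    [0,0,-0.3],
  ],
  jaw=[1,1,1,1,1],
)

```text
clock: 4.27
tool_pos: [0.4421, 0.2758, 0.0587]
eef_rot: [0.112, 0.994, -0.001, -0.001]
contact_force: [-0.3, 0.2, -1.6]
opening: 0.471
```

Emit:
move_arm(
  turn=[
    [0,0,0],
    [0,0,0],
    [0,0,0],
    [0,0,0],
    [0,0,0],
    [0,0,0],
    [0,0,0],
  ],
  dp=[
    [0,0,-0.5],
    [0,0,-0.8],
    [0,0,-0.9],
    [0,0,-0.9],
    [0,0,-0.8],
    [0,0,-0.5],
    [0,0,0],
  ],
  jaw=[1,1,1,1,1,1,1],
)

```text
clock: 4.85
tool_pos: [0.4439, 0.277, 0.1716]
eef_rot: [0.112, 0.994, 0.002, 0.002]
contact_force: [-0.6, 1.1, -1.5]
opening: 0.469
```

Run:
```python
from h import *
go([.527,.0153,0.16],90)
snap('scene','c4')
snap('side','s4')
```

```text
clk 4.85 tcp [0.4439 0.277  0.1716] zax [ 0.0041  0.0029 -1.    ] yaw_y 77.1 F [-0.6  1.1 -1.5] open 0.469
shift units [-5.577 -9.462  0.446]
turn z units total -0.03583504858058417
```

View pics/s4.png

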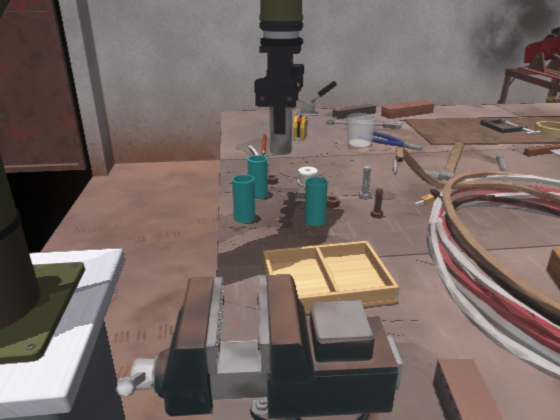

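View pics/c4.png

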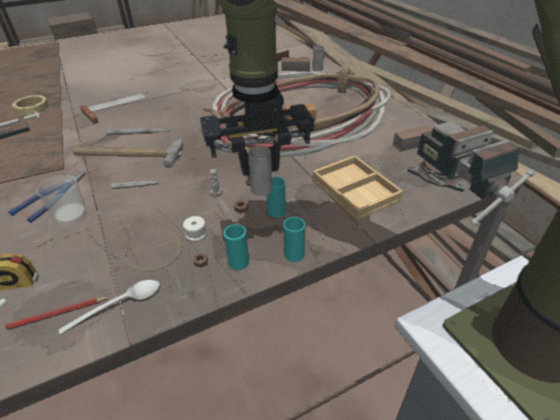

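Both views show the pipe held upright and clear of its neighbours. I'll check how close the vise is to the tray before moving over.

Run:
```python
from h import *
np.set_printoptions(precision=3,suppress=True)
for u,v,z in [(395,135,.05),(422,135,.1),(422,150,.1),(440,170,.1),(470,152,.1),(475,190,.0),(410,170,0)]: print(u,v,at('scene0',u,v,z))
for u,v,z in [(195,280,.1),(285,278,.1),(312,305,.1),(375,305,.1),(268,350,.1)]: print(u,v,at('side0',u,v,z))
a=cv2.imread('pics/scene0.png')[110:220,380:530]; cv2.imwrite('pics/a.png',cv2.resize(a,None,fx=4,fy=4,interpolation=2))
```

```text
395 135 [ 0.58  -0.179  0.05 ]
422 135 [ 0.485 -0.175  0.1  ]
422 150 [ 0.433 -0.128  0.1  ]
440 170 [ 0.353 -0.107  0.1  ]
470 152 [ 0.374 -0.218  0.1  ]
475 190 [ 0.345 -0.243  0.   ]
410 170 [ 0.485 -0.161  0.   ]
195 280 [ 0.298 -0.097  0.1  ]
285 278 [ 0.405 -0.105  0.1  ]
312 305 [ 0.429 -0.159  0.1  ]
375 305 [ 0.498 -0.167  0.1  ]
268 350 [ 0.375 -0.221  0.1  ]
```

View pics/a.png

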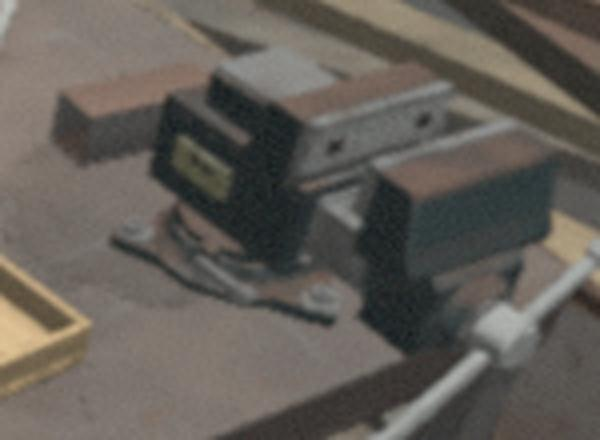

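Run:
```python
from h import *
np.set_printoptions(precision=3,suppress=True)
def tri(a,b):
    o1,d1=ray('scene0',*a);o2,d2=ray('side0',*b)
    s=np.linalg.lstsq(np.c_[d1,-d2],o2-o1,rcond=None)[0]; p,q=o1+s[0]*d1,o2+s[1]*d2; print((p+q)/2,np.linalg.norm(p-q))
tri((447,136),(293,279)); tri((474,154),(190,282)); tri((434,130),(313,306)); tri((421,133),(372,304)); tri((486,126),(296,325))
go([.527,.0153,0.16],94)
```

```text
[ 0.406 -0.165  0.141] 0.0006126878360791268
[ 0.309 -0.155  0.144] 0.019712077267801748
[ 0.438 -0.175  0.124] 0.030867304593566687
[ 0.49  -0.173  0.105] 0.004110253848786003
[ 0.39  -0.257  0.155] 0.01442103444490238
clk 4.95 tcp [0.443 0.276 0.169] zax [ 0.  0. -1.] yaw_y 77.11 F [ 0.2  0.2 -2.1] open 0.469
shift units [-5.616 -9.414  0.359]
turn z units total -0.046915385044202534
```

The vise edge is at about y = -0.16 and the gripper body reaches only about y = -0.08, so it is clear. Moving over the back bay.

Emit:
move_arm(
  turn=[
    [0,0,0],
    [0,0,0],
    [0,0,0],
    [0,0,0],
    [0,0,0],
    [0,0,0],
    [0,0,0],
    [0,0,0],
    [0,0,0],
    [0,0,0],
  ],
  dp=[
    [-0.2,-0.35,0],
    [-0.4,-0.65,0],
    [-0.45,-0.75,0],
    [-0.45,-0.75,0],
    [-0.45,-0.75,0],
    [-0.45,-0.75,0],
    [-0.45,-0.75,0],
    [-0.45,-0.75,0],
    [-0.45,-0.75,0],
    [-0.45,-0.75,0],
  ],
  jaw=[1,1,1,1,1,1,1,1,1,1],
)

```text
clock: 5.78
tool_pos: [0.5053, 0.08, 0.1674]
eef_rot: [0.112, 0.994, -0.001, -0.001]
contact_force: [0.4, 0.2, -1.9]
opening: 0.467
```

Emit:
move_arm(
  turn=[
    [0,0,0],
    [0,0,0],
    [0,0,0],
    [0,0,0],
    [0,0,-0.012],
    [0,0,-0.013],
    [0,0,-0.012],
    [0,0,-0.01],
    [0,0,0],
  ],
  dp=[
    [-0.45,-0.75,0],
    [-0.45,-0.75,0],
    [-0.35,-0.55,0],
    [-0.2,-0.35,0],
    [0,0,0],
    [0,0,0],
    [0,0,0],
    [0,0,0],
    [0,0,0],
  ],
  jaw=[1,1,1,1,1,1,1,1,1],
)

```text
clock: 6.53
tool_pos: [0.5271, 0.0155, 0.1678]
eef_rot: [-0.036, 0.999, 0.0, -0.001]
contact_force: [-0.6, -0.3, -2.5]
opening: 0.467
```

Run:
```python
from h import *
go([.527,.0153,0.16],94)
snap('wrist','w5')
snap('side','s5')
for z in (0,.008,.03):print(proj('w5',[.524,.0153,z]))
```

```text
clk 6.5333 tcp [0.5271 0.0155 0.1678] zax [-2.2e-03  3.0e-04 -1.0e+00] yaw_y 94.15 F [-0.6 -0.3 -2.5] open 0.467
shift units [ 0.005 -0.009  0.311]
turn z units total 0.00042235737407448286
[283.23962944 191.38725624]
[283.23697169 193.21203358]
[283.22893758 198.72814728]
```

View pics/w5.png

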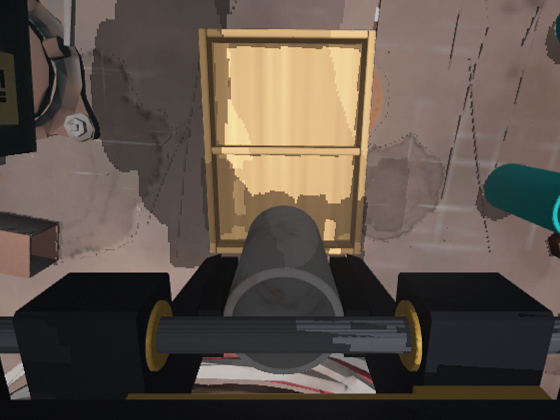

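View pics/s5.png

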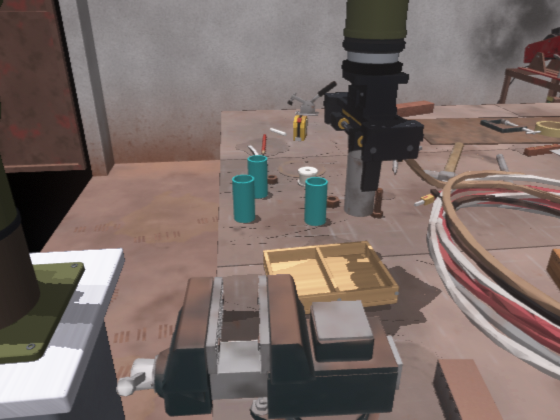

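In the wrist view the tray's front rim corners are at (200,30) and (375,31), the divider runs from (213,150) to (364,151), and the back rim is near v = 253.

Run:
```python
from h import *
for u,v in [(200,30),(375,31),(213,150),(364,151),(366,244),(210,254),(359,251)]: print((u,v),at('w5',u,v,.03).round(4))
```

```text
(200, 30) [ 0.4013 -0.0551  0.03  ]
(375, 31) [0.3926 0.0736 0.03  ]
(213, 150) [ 0.488 -0.044  0.03 ]
(364, 151) [0.48   0.0773 0.03  ]
(366, 244) [0.5589 0.0898 0.03  ]
(210, 254) [ 0.578 -0.045  0.03 ]
(359, 251) [0.5658 0.0846 0.03  ]
```

Emit:
move_arm(
  turn=[
    [0,0,0],
    [0,0,0],
    [0,0,0],
    [0,0,0],
    [0,0,0],
    [0,0,0],
    [0,0,0],
    [0,0,0],
  ],
  dp=[
    [-0.06,0.08,0.4],
    [0,0,0.7],
    [0,0,0.8],
    [0,0,0.8],
    [0,0,0.7],
    [0,0,0.6],
    [0,0,0.4],
    [0,0,0],
  ],
  jaw=[1,1,1,1,1,1,1,1],
)

```text
clock: 7.3
tool_pos: [0.528, 0.0181, 0.0564]
eef_rot: [-0.035, 0.999, -0.0, -0.002]
contact_force: [-0.0, -0.6, -2.2]
opening: 0.466
```

Run:
```python
from h import *
go([.529,.0175,0.052],94)
snap('wrist','w6')
snap('scene','c6')
a=cv2.imread('pics/c6.png')[60:270,230:470]; cv2.imwrite('pics/a.png',cv2.resize(a,None,fx=2.8,fy=2.8,interpolation=2))
```

```text
clk 7.3 tcp [0.528  0.0181 0.0564] zax [-3.7e-03 -6.0e-04 -1.0e+00] yaw_y 94.06 F [-0.  -0.6 -2.2] open 0.466
shift units [-0.038 -0.025  0.177]
turn z units total 0.00015334783287109923
```

View pics/w6.png

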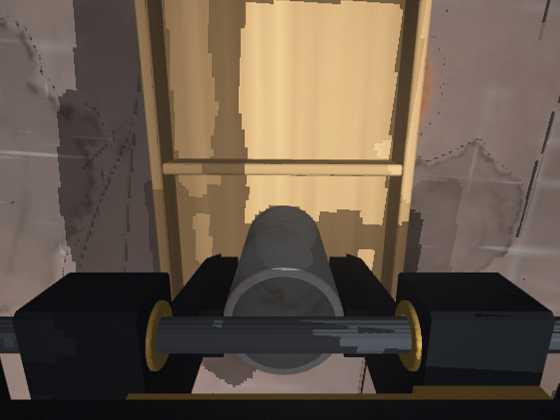

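View pics/a.png

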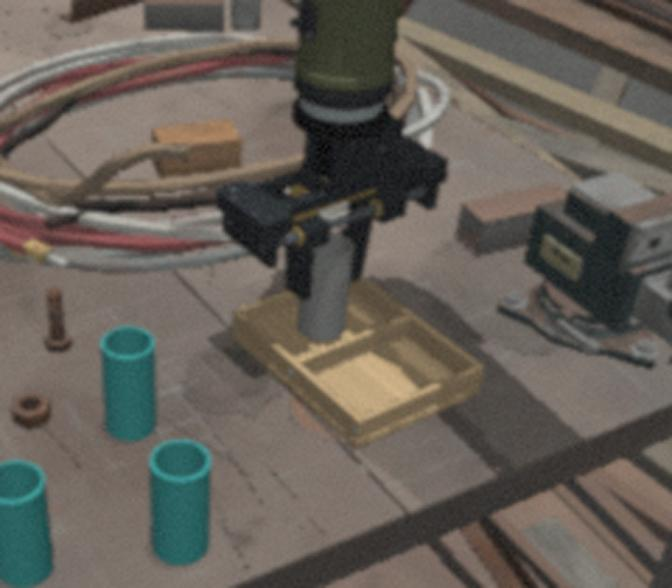

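The pipe is inside the back bay, clear of the divider. Lowering it the last few millimetres.

Emit:
move_arm(
  turn=[
    [0,0,0],
    [0,0,0],
    [0,0,0],
  ],
  dp=[
    [0,0,0.1],
    [0,0,0.05],
    [0,0,0],
  ],
  jaw=[1,1,1],
)

```text
clock: 7.65
tool_pos: [0.5297, 0.0178, 0.0554]
eef_rot: [-0.035, 0.999, 0.0, 0.001]
contact_force: [0.8, 0.6, -2.3]
opening: 0.469
```

Emit:
move_arm(
  turn=[
    [0,0,0],
    [0,0,0],
  ],
  dp=[
    [0,0,0.05],
    [0,0,0],
  ],
  jaw=[1,1],
)

```text
clock: 7.82
tool_pos: [0.5295, 0.0178, 0.0539]
eef_rot: [-0.035, 0.999, 0.0, 0.0]
contact_force: [-0.3, -0.5, -2.7]
opening: 0.469
```

Emit:
move_arm(
  turn=[
    [0,0,0],
    [0,0,0],
    [0,0,0],
  ],
  dp=[
    [0,0,0.05],
    [0,0,0.05],
    [0,0,0],
  ],
  jaw=[1,1,1],
)

```text
clock: 8.07
tool_pos: [0.5296, 0.0178, 0.0518]
eef_rot: [-0.035, 0.999, -0.0, 0.0]
contact_force: [-0.1, -0.3, 3.8]
opening: 0.467
```

Contact: the force went from about -2.5 to +3.8 N. Releasing.

Emit:
move_arm(
  turn=[
    [0,0,0],
    [0,0,0],
    [0,0,0],
    [0,0,0],
    [0,0,0],
    [0,0,0],
    [0,0,0],
    [0,0,0],
  ],
  dp=[
    [0,0,0],
    [0,0,0],
    [0,0,0],
    [0,0,0],
    [0,0,0],
    [0,0,0],
    [0,0,0],
    [0,0,0],
  ],
  jaw=[-1,-1,-1,-1,-1,-1,-1,-1],
)

```text
clock: 8.73
tool_pos: [0.5294, 0.0178, 0.0512]
eef_rot: [-0.035, 0.999, 0.0, -0.0]
contact_force: [-0.1, -0.2, 0.5]
opening: 0.997
```

Emit:
move_arm(
  turn=[
    [0,0,0],
    [0,0,0],
    [0,0,0],
    [0,0,0],
    [0,0,0],
    [0,0,0],
    [0,0,0],
    [0,0,0],
  ],
  dp=[
    [0,0,-0.2],
    [0,0,-0.5],
    [0,0,-0.8],
    [0,0,-0.9],
    [0,0,-0.9],
    [0,0,-0.8],
    [0,0,-0.5],
    [0,0,0],
  ],
  jaw=[-1,-1,-1,-1,-1,-1,-1,-1],
)

```text
clock: 9.4
tool_pos: [0.531, 0.018, 0.169]
eef_rot: [-0.035, 0.999, 0.0, 0.003]
contact_force: [0.5, -0.5, -0.5]
opening: 1.004
```

Run:
```python
from h import *
go([.519,.403,0.167],94)
snap('scene','c7')
a=cv2.imread('pics/c7.png')[60:270,180:470]; cv2.imwrite('pics/a.png',cv2.resize(a,None,fx=2.7,fy=2.7,interpolation=2))
```

```text
clk 9.4 tcp [0.531 0.018 0.169] zax [ 5.2e-03  7.0e-04 -1.0e+00] yaw_y 94.02 F [ 0.5 -0.5 -0.5] open 1.004
shift units [-0.602 15.394  0.088]
turn z units total 6.22808747883378e-05
```

View pics/a.png

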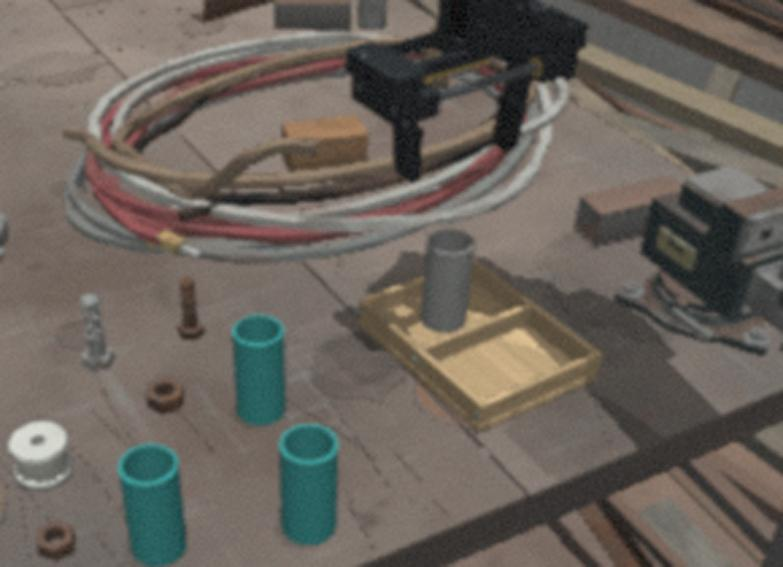

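The pipe stands upright and free in the back bay. Moving to the reel.

Emit:
move_arm(
  turn=[
    [0,0,0],
    [0,0,0],
    [0,0,0],
    [0,0,0],
    [0,0,0],
    [0,0,0],
    [0,0,0],
    [0,0,0],
    [0,0,0],
    [0,0,0],
  ],
  dp=[
    [0,0.5,0],
    [0,0.8,0],
    [0,0.9,0],
    [0,0.9,0],
    [0,0.9,0],
    [0,0.9,0],
    [0,0.9,0],
    [0,0.9,0],
    [0,0.9,0],
    [0,0.9,0],
  ],
  jaw=[-1,-1,-1,-1,-1,-1,-1,-1,-1,-1],
)

```text
clock: 10.28
tool_pos: [0.5135, 0.2304, 0.1649]
eef_rot: [-0.035, 0.999, -0.001, -0.001]
contact_force: [-0.3, -0.1, -0.9]
opening: 1.001
```

Emit:
move_arm(
  turn=[
    [0,0,0],
    [0,0,0],
    [0,0,0],
    [0,0,0],
    [0,0,0],
    [0,0,0],
    [0,0,0],
    [0,0,0],
    [0,0,0],
    [0,0,0],
  ],
  dp=[
    [-0.1,0.9,0],
    [-0.1,0.9,0],
    [-0.1,0.9,0],
    [-0.1,0.9,0],
    [-0.1,0.9,0],
    [-0.1,0.9,0],
    [0,0.9,0],
    [0,0.5,0],
    [0,0,0],
    [0,0,0],
  ],
  jaw=[-1,-1,-1,-1,-1,-1,-1,-1,-1,-1],
)

```text
clock: 11.12
tool_pos: [0.5168, 0.3998, 0.1652]
eef_rot: [-0.036, 0.999, -0.001, -0.001]
contact_force: [-0.3, 0.0, 0.3]
opening: 0.999
```

Run:
```python
from h import *
go([.519,.403,0.167],94)
snap('wrist','w8')
print(proj('w8',[.519,.403,.033]))
print(at('scene0',241,206,.01))
```

```text
clk 11.1167 tcp [0.5168 0.3998 0.1652] zax [-0.0011 -0.002  -1.    ] yaw_y 94.1 F [-0.3  0.   0.3] open 0.999
shift units [-0.096  0.122 -0.073]
turn z units total 0.0002767465761854974
[287.31142812 206.64363908]
[0.54853588 0.28580008 0.01      ]
```

View pics/w8.png

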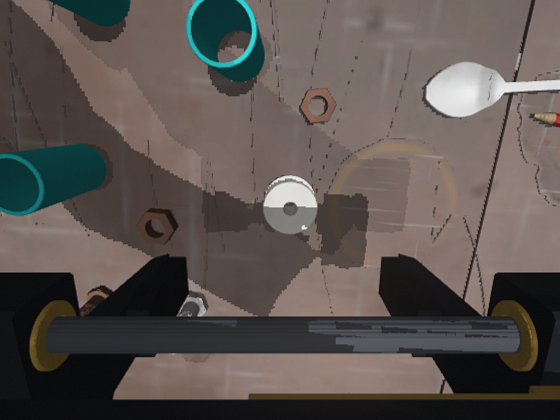

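The wrist view shows the reel's top centred at (290,207), with nuts at (157,226) and (318,105) and a bolt at (193,305).

Run:
```python
from h import *
print(at('w8',290,207,.033),at('w8',157,226,.008),at('w8',195,303,.05), at('w8',195,320,.0),at('w8',318,105,.008))
p=at('w8',290,207,.033)
go([p[0],p[1],.006],94)
```

```text
[0.51914217 0.40523412 0.033     ] [0.55215636 0.28631347 0.008     ] [0.60351632 0.33147509 0.05      ] [0.65256702 0.31932838 0.        ] [0.43662875 0.42260619 0.008     ]
clk 11.1667 tcp [0.5175 0.3984 0.1654] zax [-6.0e-04 -2.8e-03 -1.0e+00] yaw_y 94.0 F [ 0.7 -0.8 -0.5] open 0.997
shift units [-0.089  0.284  6.375]
turn z units total -3.2148731875736304e-06
```

Emit:
move_arm(
  turn=[
    [0,0,0],
    [0,0,0],
    [0,0,0],
    [0,0,0],
    [0,0,0],
    [0,0,0],
    [0,0,0],
    [0,0,0],
    [0,0,0],
  ],
  dp=[
    [-0.1,0.25,0.3],
    [0,0,0.6],
    [0,0,0.8],
    [0,0,0.9],
    [0,0,0.9],
    [0,0,0.8],
    [0,0,0.6],
    [0,0,0.3],
    [0,0,0],
  ],
  jaw=[-1,-1,-1,-1,-1,-1,-1,-1,-1],
)

```text
clock: 11.92
tool_pos: [0.5189, 0.4054, 0.0343]
eef_rot: [-0.035, 0.999, -0.001, -0.001]
contact_force: [1.2, -0.5, 0.8]
opening: 1.0
```

Run:
```python
from h import *
go([.519,.405,.006],94)
snap('wrist','w9')
print(proj('w9',[.519,.405,.033]))
```

```text
clk 11.9167 tcp [0.5189 0.4054 0.0343] zax [-0.0022 -0.0025 -1.    ] yaw_y 94.0 F [ 1.2 -0.5  0.8] open 1.0
shift units [-0.005 -0.012  1.132]
turn z units total 1.1200758933248443e-05
[282.33602286 272.00270189]
```

View pics/w9.png

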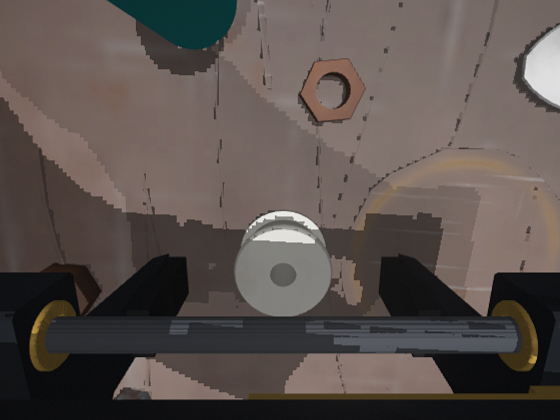

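The reel is centred at (283,273), as predicted. Descending and gripping.

Emit:
move_arm(
  turn=[
    [0,0,0],
    [0,0,0],
    [0,0,0],
    [0,0,0],
  ],
  dp=[
    [0,0,0.4],
    [0,0,0.4],
    [0,0,0.25],
    [0,0,0],
  ],
  jaw=[-1,-1,-1,-1],
)

```text
clock: 12.3
tool_pos: [0.5187, 0.4061, 0.0085]
eef_rot: [-0.035, 0.999, -0.001, -0.001]
contact_force: [-0.8, -0.8, -0.5]
opening: 1.0
```

Emit:
move_arm(
  turn=[
    [0,0,0],
    [0,0,0],
    [0,0,0],
    [0,0,0],
    [0,0,0],
    [0,0,0],
    [0,0,0],
    [0,0,0],
    [0,0,0],
    [0,0,0],
  ],
  dp=[
    [0,0,0],
    [0,0,0],
    [0,0,0],
    [0,0,0],
    [0,0,0],
    [0,0,0],
    [0,0,0],
    [0,0,0],
    [0,0,0],
    [0,0,0],
  ],
  jaw=[1,1,1,1,1,1,1,1,1,1],
  newtons=15,
)

```text
clock: 13.13
tool_pos: [0.5195, 0.4068, 0.0102]
eef_rot: [-0.035, 0.999, 0.0, 0.0]
contact_force: [0.3, -0.8, 2.0]
opening: 0.491
```

Emit:
move_arm(
  turn=[
    [0,0,0],
    [0,0,0],
    [0,0,0],
    [0,0,0],
  ],
  dp=[
    [0,0,0],
    [0,0,-0.3],
    [0,0,-0.3],
    [0,0,0],
  ],
  jaw=[1,1,1,1],
)

```text
clock: 13.47
tool_pos: [0.5203, 0.4078, 0.0267]
eef_rot: [-0.035, 0.999, 0.001, 0.001]
contact_force: [-0.6, 0.4, 0.0]
opening: 0.49
```

Run:
```python
from h import *
go([.4416,.0118,.15],94)
snap('wrist','w10')
```

```text
clk 13.4667 tcp [0.5203 0.4078 0.0267] zax [ 0.002   0.0023 -1.    ] yaw_y 94.04 F [-0.6  0.4  0. ] open 0.49
shift units [  4.244 -15.57   -4.973]
turn z units total 0.00010866192840342453
```

View pics/w10.png

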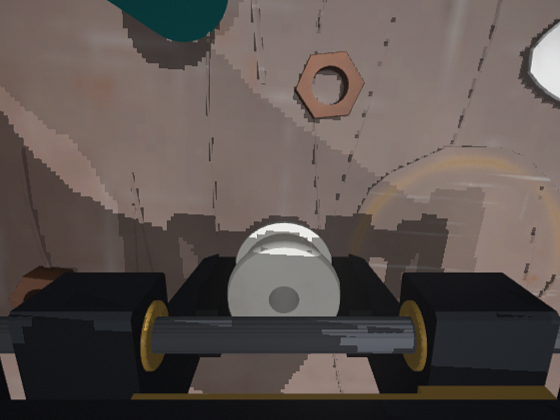

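Emit:
move_arm(
  turn=[
    [0,0,0],
    [0,0,0],
    [0,0,0],
    [0,0,0],
    [0,0,0],
    [0,0,0],
    [0,0,0],
    [0,0,0],
    [0,0,0],
  ],
  dp=[
    [0,0,-0.3],
    [0,0,-0.6],
    [0,0,-0.8],
    [0,0,-0.8],
    [0,0,-0.8],
    [0,0,-0.8],
    [0,0,-0.6],
    [0,0,-0.3],
    [0,0,0],
  ],
  jaw=[1,1,1,1,1,1,1,1,1],
)

```text
clock: 14.27
tool_pos: [0.5204, 0.4078, 0.1528]
eef_rot: [-0.035, 0.999, 0.002, 0.002]
contact_force: [-0.5, -0.9, -1.9]
opening: 0.491
```

Run:
```python
from h import *
go([.4416,.0118,.15],94)
snap('side','s11');snap('scene','c11')
a=cv2.imread('pics/c11.png')[90:270,130:280]; 
b=cv2.imread('pics/s11.png')[60:240,240:390]; cv2.imwrite('pics/a.png',cv2.resize(np.hstack([a,b]),None,fx=2.6,fy=2.6,interpolation=2))
```

```text
clk 14.2667 tcp [0.5204 0.4078 0.1528] zax [ 0.0032  0.0031 -1.    ] yaw_y 94.03 F [-0.5 -0.9 -1.9] open 0.491
shift units [  4.258 -15.581   0.052]
turn z units total 8.326023097515487e-05
```

View pics/a.png

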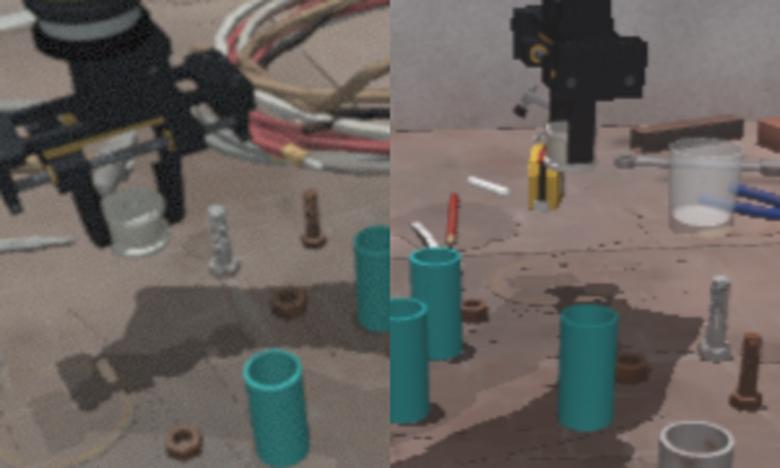

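The reel is held level and clear. Carrying it to above the front bay.

Emit:
move_arm(
  turn=[
    [0,0,0],
    [0,0,0],
    [0,0,0],
    [0,0,0],
    [0,0,0],
    [0,0,0],
    [0,0,0],
    [0,0,0],
    [0,0,0],
    [0,0,0],
  ],
  dp=[
    [0.15,-0.4,0],
    [0.2,-0.8,0],
    [0.25,-0.9,0],
    [0.25,-0.9,0],
    [0.25,-0.9,0],
    [0.25,-0.9,0],
    [0.25,-0.9,0],
    [0.25,-0.9,0],
    [0.25,-0.9,0],
    [0.25,-0.9,0],
  ],
  jaw=[1,1,1,1,1,1,1,1,1,1],
)

```text
clock: 15.2
tool_pos: [0.4745, 0.1918, 0.149]
eef_rot: [-0.035, 0.999, -0.0, -0.001]
contact_force: [1.1, -1.0, -0.0]
opening: 0.493
```

Emit:
move_arm(
  turn=[
    [0,0,0],
    [0,0,0],
    [0,0,0],
    [0,0,0],
    [0,0,0],
    [0,0,0],
    [0,0,0],
    [0,0,0],
    [0,0,0],
    [0,0,0],
  ],
  dp=[
    [0.25,-0.9,0],
    [0.25,-0.9,0],
    [0.25,-0.9,0],
    [0.25,-0.9,0],
    [0.25,-0.9,0],
    [0.25,-0.9,0],
    [0.2,-0.9,0],
    [0.2,-0.6,0],
    [0,-0.3,0],
    [0,0,0],
  ],
  jaw=[1,1,1,1,1,1,1,1,1,1],
)

```text
clock: 16.03
tool_pos: [0.4404, 0.0085, 0.1493]
eef_rot: [-0.034, 0.999, -0.0, -0.001]
contact_force: [0.1, -0.5, -0.7]
opening: 0.493
```

Run:
```python
from h import *
go([.4416,.0118,.018],94)
snap('wrist','w12')
snap('side','s12')
snap('scene','c12')
a=cv2.imread('pics/c12.png')[60:240,290:440]; 
b=cv2.imread('pics/s12.png')[140:320,250:410]; cv2.imwrite('pics/a.png',cv2.resize(np.hstack([a,b]),None,fx=2.5,fy=2.5,interpolation=2))
```

```text
clk 16.0333 tcp [0.4404 0.0085 0.1493] zax [-1.9e-03 -9.0e-04 -1.0e+00] yaw_y 93.86 F [ 0.1 -0.5 -0.7] open 0.493
shift units [-0.068  0.133  5.253]
turn z units total -0.00039093819283091906
```

View pics/w12.png

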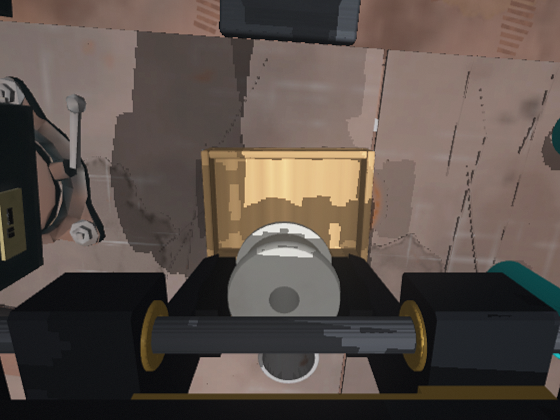

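View pics/a.png

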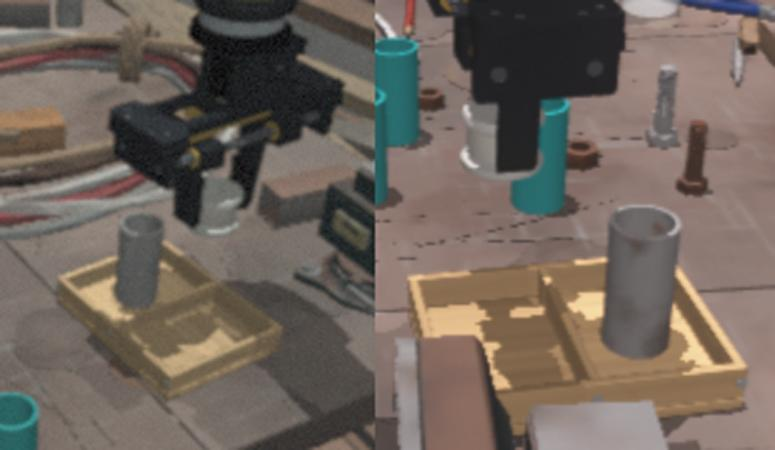

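Run:
```python
from h import *
print(at('w12',203,150,.03),at('w12',374,151,.03))
print(at('w12',288,371,.093))
```

```text
[ 0.39964238 -0.05492739  0.03      ] [0.39168826 0.07354325 0.03      ]
[0.54001136 0.01848427 0.093     ]
```

Emit:
move_arm(
  turn=[
    [0,0,0],
    [0,0,0],
    [0,0,0],
    [0,0,0],
    [0,0,0],
    [0,0,0],
    [0,0,0],
    [0,0,0],
  ],
  dp=[
    [0,0.12,0.3],
    [0,0,0.6],
    [0,0,0.8],
    [0,0,0.8],
    [0,0,0.7],
    [0,0,0.5],
    [0,0,0.3],
    [0,0,0],
  ],
  jaw=[1,1,1,1,1,1,1,1],
)

```text
clock: 16.85
tool_pos: [0.4402, 0.0147, 0.0484]
eef_rot: [-0.037, 0.999, 0.0, -0.001]
contact_force: [-0.2, -0.1, -0.7]
opening: 0.488
```

Run:
```python
from h import *
go([.440,.012,.018],94)
snap('wrist','w13')
snap('side','s13')
b=cv2.imread('pics/s13.png')[140:320,250:410]; a=cv2.imread('pics/w13.png')[100:400,130:430]
cv2.imwrite('pics/a.png',np.hstack([cv2.resize(a,(450,450)),cv2.resize(b,(400,450),interpolation=2)])[:, :800])
```

```text
clk 16.85 tcp [0.4402 0.0147 0.0484] zax [-0.0022  0.     -1.    ] yaw_y 94.19 F [-0.2 -0.1 -0.7] open 0.488
shift units [ 0.012 -0.105  1.216]
turn z units total 0.0005255431073785862
```

View pics/a.png

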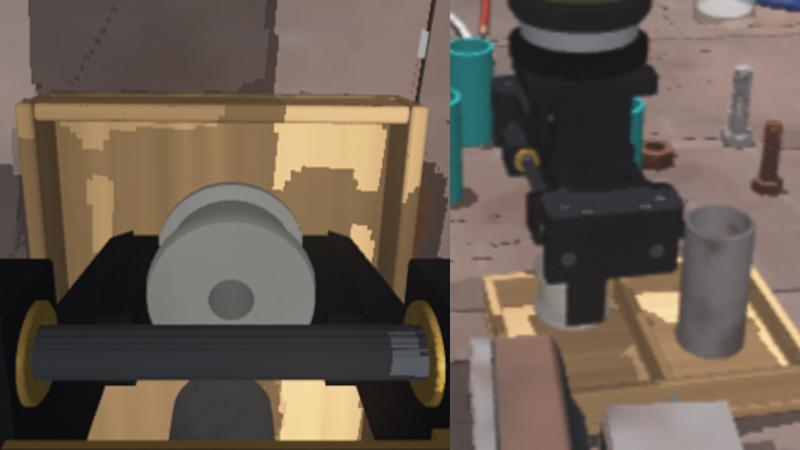

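The reel is between the walls of the front bay, and there is about 25 mm between the gripper body and the pipe. Lowering.

Emit:
move_arm(
  turn=[
    [0,0,0],
    [0,0,0],
    [0,0,0],
    [0,0,0],
    [0,0,0],
  ],
  dp=[
    [0,-0.08,0.3],
    [0,0,0.3],
    [0,0,0.2],
    [0,0,0.1],
    [0,0,0],
  ],
  jaw=[1,1,1,1,1],
)

```text
clock: 17.37
tool_pos: [0.4423, 0.0113, 0.0327]
eef_rot: [-0.036, 0.999, 0.0, -0.001]
contact_force: [0.2, 0.5, -0.2]
opening: 0.492
```

Emit:
move_arm(
  turn=[
    [0,0,0],
    [0,0,0],
    [0,0,0],
  ],
  dp=[
    [0,0,0.1],
    [0,0,0.05],
    [0,0,0],
  ],
  jaw=[1,1,1],
)

```text
clock: 17.62
tool_pos: [0.4422, 0.0112, 0.0291]
eef_rot: [-0.035, 0.999, -0.0, -0.001]
contact_force: [0.4, -0.4, -1.1]
opening: 0.489
```

Emit:
move_arm(
  turn=[
    [0,0,0],
    [0,0,0],
  ],
  dp=[
    [0,0,0.05],
    [0,0,0],
  ],
  jaw=[1,1],
)

```text
clock: 17.78
tool_pos: [0.4422, 0.0112, 0.0278]
eef_rot: [-0.035, 0.999, -0.0, -0.001]
contact_force: [-0.0, -0.2, -0.2]
opening: 0.492
```

Emit:
move_arm(
  turn=[
    [0,0,0],
    [0,0,0],
    [0,0,0],
  ],
  dp=[
    [0,0,0.1],
    [0,0,0.1],
    [0,0,0],
  ],
  jaw=[1,1,1],
)

```text
clock: 18.03
tool_pos: [0.4419, 0.011, 0.0224]
eef_rot: [-0.035, 0.999, -0.0, -0.001]
contact_force: [0.2, -0.4, -0.8]
opening: 0.49
```

Emit:
move_arm(
  turn=[
    [0,0,0],
    [0,0,0],
  ],
  dp=[
    [0,0,0.08],
    [0,0,0],
  ],
  jaw=[1,1],
)

```text
clock: 18.2
tool_pos: [0.4418, 0.011, 0.0203]
eef_rot: [-0.035, 0.999, -0.0, -0.001]
contact_force: [1.0, -0.4, 0.2]
opening: 0.487
```

Emit:
move_arm(
  turn=[
    [0,0,0],
    [0,0,0],
  ],
  dp=[
    [0,0,0.06],
    [0,0,0],
  ],
  jaw=[1,1],
)

```text
clock: 18.37
tool_pos: [0.4417, 0.011, 0.0187]
eef_rot: [-0.035, 0.999, -0.0, -0.001]
contact_force: [-0.4, -0.7, -0.2]
opening: 0.493
```

Emit:
move_arm(
  turn=[
    [0,0,0],
    [0,0,0],
  ],
  dp=[
    [0,0,0.06],
    [0,0,0],
  ],
  jaw=[1,1],
)

```text
clock: 18.53
tool_pos: [0.4417, 0.0112, 0.0176]
eef_rot: [-0.035, 0.999, -0.0, -0.001]
contact_force: [-1.0, -0.3, 4.5]
opening: 0.488
```

Emit:
move_arm(
  turn=[
    [0,0,0],
    [0,0,0],
  ],
  dp=[
    [0,0,0.04],
    [0,0,0],
  ],
  jaw=[1,1],
)

```text
clock: 18.7
tool_pos: [0.4417, 0.0112, 0.0169]
eef_rot: [-0.035, 0.999, -0.0, -0.001]
contact_force: [-0.6, -0.3, 9.0]
opening: 0.487
```

The reel is on the floor (+9 N). I'll open only partway, to about 60 mm, so the finger backs stay clear of the bay walls.

Emit:
move_arm(
  turn=[
    [0,0,0],
    [0,0,0],
    [0,0,0],
    [0,0,0],
    [0,0,0],
    [0,0,0],
    [0,0,0],
  ],
  dp=[
    [0,0,-0.05],
    [0,0,0],
    [0,0,0],
    [0,0,0],
    [0,0,0],
    [0,0,0],
    [0,0,0],
  ],
  jaw=[-0.36,-0.36,-0.36,-0.36,-0.36,-0.36,-0.36],
)

```text
clock: 19.28
tool_pos: [0.4417, 0.0111, 0.0174]
eef_rot: [-0.035, 0.999, -0.0, -0.001]
contact_force: [0.2, -0.1, 0.2]
opening: 0.68
```

Emit:
move_arm(
  turn=[
    [0,0,0],
    [0,0,0],
    [0,0,0],
    [0,0,0],
    [0,0,0],
    [0,0,0],
    [0,0,0],
    [0,0,0],
    [0,0,0],
    [0,0,0],
  ],
  dp=[
    [0,0,-0.15],
    [0,0,-0.3],
    [0,0,-0.5],
    [0,0,-0.8],
    [0,0,-0.9],
    [0,0,-0.9],
    [0,0,-0.9],
    [0,0,-0.8],
    [0,0,-0.5],
    [0,0,0],
  ],
  jaw=[-0.36,-0.36,-0.36,-0.36,-0.36,-0.36,-0.36,-0.36,-0.36,-0.36],
)

```text
clock: 20.12
tool_pos: [0.4432, 0.0112, 0.1632]
eef_rot: [-0.035, 0.999, -0.0, 0.001]
contact_force: [-0.2, 0.2, -0.9]
opening: 0.681
```

Run:
```python
from h import *
go([.4416,.0118,.15],94)
snap('side','s14');snap('scene','c14');snap('wrist','w14')
a=cv2.imread('pics/c14.png')[100:240,290:430]; 
b=cv2.imread('pics/s14.png')[180:320,250:410]; cv2.imwrite('pics/a.png',cv2.resize(np.hstack([a,b]),None,fx=2.6,fy=2.6,interpolation=2))
```

```text
clk 20.1167 tcp [0.4432 0.0112 0.1632] zax [ 0.0013 -0.     -1.    ] yaw_y 93.99 F [-0.2  0.2 -0.9] open 0.681
shift units [0.063 0.028 0.527]
turn z units total -2.5105063903652082e-05
```

View pics/a.png

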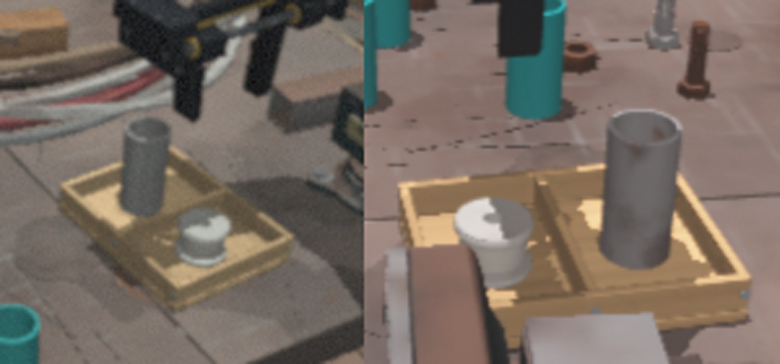

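View pics/w14.png

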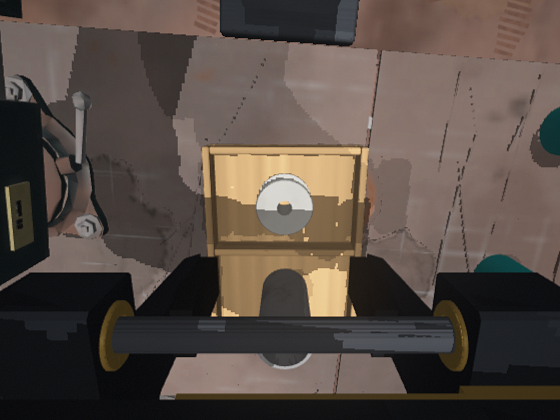

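The reel lies flat, with its top at (285,205) in the middle of the front bay. The pipe is upright in the back bay, and the gripper is well clear of both. Handing in.

Run:
```python
from h import *
print(at('w14',285,205,.041)); print(r.finish_job())
```

```text
[0.43985495 0.01196172 0.041     ]
the job is handed in; nothing more can be done
None
```

I handed the job in at about 20 s, well under the 58 s limit. The grey pipe stands upright in the back bay and the white reel lies flat in the front bay, loaded in that order.

- **Pipe:** I released it at about (0.530, 0.018), against a measured bay centre of (0.528, 0.018). Floor contact showed as about 4 N before release. The pictures taken afterwards show it upright and clear of the walls.
- **Reel:** It sits at about (0.440, 0.012), within 2 mm of the measured bay centre. It touched the floor with 9 N before release, and I opened the jaws only partway so the fingers stayed off the bay walls. The last pictures show it level.
- **Clearance:** The gripper ended about 0.16 m above the table, touching nothing, and no force reading between moves was above 9 N.

Three readings disagreed:
- **Position estimates:** The scene and side cameras differed by up to about 6 mm, so I re-measured with the wrist camera before each grasp and placement.
- **Reel grip width:** The jaws read about 43 mm on the reel, less than its 46 mm flange. It still held and set down level.
- **Pipe rim:** A rough late reading of the partly hidden rim put the pipe about 10 mm farther back than where I released it. That is still inside the bay with room to spare.

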